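# Load the pendant tray into the curing cabinet

## Task

Take the wooden pusher by its upright grip and use it to push the pendant tray along its rails, through the orange sprung flap and home inside the curing cabinet, until it meets the sprung start plate hidden at the back; press it there with a gentle 10 N or so for about half a second, never ramming it. Then draw the pusher out so that the flap shuts behind the tray, and stand the pusher flat on the open bench. The enamel is still tacky, so do not touch the tray with the gripper, and leave the mandrel, brick and jar where they are.

Things in the scene. Friction and masses are not known exactly. Their poses are not given: they have to be found in the camera images.
- cabinet: White metal curing cabinet, fixed, 235 long x 110 wide x 100 high (grey lamp head on the rear roof: 123). Origin on the bench top below the flap's hinge, mid-width; +x is the way in (body spans x 0 to 235, lintel 5 proud), z up. Roof: amber window from x 5 to 80, opaque behind. The tray's front meets a hidden start plate at x 130 to 175: the depth differs every time and must be felt.
- gate (a point): Centre of the gate's sill: on the deck at the cabinet's x = 0, 6 above the bench; axes as the cabinet's. The gate is 66 wide and clear from the deck up to the flap's hinge at 56 above the bench. The side walls inside are also 66 apart.
- deck_end (a point): Outer end of the deck, mid-width, at the cabinet's x = -140, on its top 6 above the bench. The level aluminium deck, 6 thick and 110 wide, runs from here right through the cabinet and the tray slides on it. Two steel rails on it, 66 apart inside, 8 wide, tops 18 above the bench, run from here to the gate.
- flap (a joint): Orange sprung flap (slippery nylon) in the gate, 62 wide, hanging 46 from its hinge, lower edge 10 above the bench. Radians: 0 shut, grows swinging inwards to 1.4; cannot swing outwards. About 0.7 N at the lower edge starts it, 1.6 N holds it up on the tray (1 rad). It drops behind the tray once its rear is 40 past x = 0 and rests on the pusher while that is in the gate.
- tray: Aluminium tray with three enamelled brass pendants, 80 long (x) x 62 wide (y) x 26 high, front end a rounded nose (radius 13), 0.15 to 0.3 kg, open-topped. Origin at the centre of its underside. It starts on the deck between the rails outside the flap, its x along the cabinet's x. Push on its rear face (x = -40), never with more than 20 N.
- pusher: Wooden pusher, 0.16 kg: a flat light-wood bar 200 long x 36 wide x 24 high (x = -30 to 170) with a dark upright grip block 50 long (x = -25 to 25) x 24 wide (y) rising from the bar to 72 above the underside. Origin on the underside below the centre of the grip; +x along the bar to its pushing tip, z up. Stands on the bench.
- pusher_tip (a point): Centre of the pusher's front end face, 170 ahead of its origin and 12 above its underside; axes as the pusher's.
- ring_mandrel: Bystander: upright tapered wooden mandrel, 60 diameter at the foot, 170 high; origin at the centre of its underside.
- fire_brick: Bystander: red brick 110 x 150 x 60 high; origin at the centre of its underside.
- bead_jar: Bystander: amber jar with a black cap, 52 diameter, 70 high; origin at the centre of its underside.
- plate_bay (a point): Point on the deck, mid-width, at the cabinet's x = 152.5, under the opaque roof: the middle of the range x 130 to 175 in which the hidden sprung start plate waits (not the plate itself). Plate: preload 3.6 N, then 0.9 N per mm, bottomed and rigid after 8 mm (10.8 N); when let go it pushes the tray back those few mm, which is fine. Sliding the tray costs a further 1 to 6 N (deck friction, flap).
Not all that is in view belongs to the job. Of the things like the pusher, leave any that is pink; of the rest the larger one is meant. There is more than one size of the tray; the one meant has the size given above.

How it is judged:
On the way, in this order (a step that is already met when the one before it is completed fails the run):
1. the tray, pushed by the pusher, has swung the flap open (value of joint flap above 0.5 rad and x of tray in the frame of cabinet above -0.038 m and contact force between pusher and tray above 0.2 N), for 0.1 s.
2. the tray is pressed home against the start plate: the pusher bears on it with 7 N or more for 0.3 s, deep in the cabinet (contact force between pusher and tray above 7 N and x of tray in the frame of cabinet above 0.088 m), for 0.3 s.
At the end, for the whole second after the job is handed in: The tray lies wholly inside the cabinet (its centre more than 80 mm past the flap's hinge), at rest; the flap hangs shut (under 0.08 rad); the pusher stands upright and flat on the bench top itself (underside within 3 mm of it, tilt under 0.06 rad, so not on the cabinet's deck or rails), at rest (x of tray in the frame of cabinet above 0.08 m and linear speed of each of tray, pusher below 0.01 m/s and value of joint flap below 0.08 rad and height (world z) of pusher between -0.003 and 0.003 m and angle between pusher's own z axis and vertical below 0.06 rad); the robot touches nothing.
It fails at once if the pusher presses the tray with more than 20 N (rammed) (contact force between pusher and tray above 20 N).
It fails at once if the gripper or arm touches the tray (contact force between any of the fingers, the arm and tray above 0.3 N).
It fails at once if the mandrel, brick or jar is moved more than 15 mm or tipped (distance of any of ring_mandrel, fire_brick, bead_jar from where it was at the start of the episode above 0.015 m or angle between any of ring_mandrel, bead_jar's own z axis and vertical above 0.3 rad).
It also fails if it takes over 72 s, if anything falls off the work surface, if the arm or the gripper's body presses on something with over 40 N, if the wrist force passes 120 N, or if a joint passes its speed limit or range.

## Robot

A 6-joint arm with a two-finger parallel gripper is mounted at the origin on the work surface. World frame = base frame: x ahead of the robot, y to its left, z up, the work surface at z = 0. Lengths are in m, angles in rad, forces in N, time in s.
With the tool pointing down it reaches from about 0.275 to 0.825 m from the base axis. Payload 5.2 kg.
Tool frame: the origin (TCP) lies between the finger pads; the fingertips stand 14 mm ahead of it and the grasp point (between the pads) lies 5 mm behind it (env.nose_length is the distance from the TCP to the fingertips, in m); z points along the fingers, y is the direction in which the jaws open and shut (so a half turn about z gives the same grasp; the last joint's range is limited). The gripper opens to 93 mm and grips with 3 to 60 N. Pads are 15 mm wide; open, the fingers measure 128 mm over their backs; the gripper's body (75 mm by 188 mm) begins 65 mm behind the grasp point.
Start: joints at [0.952, 0.259, 1.535, -0, 1.348, -0.203], TCP at [0.222, 0.503, 0.233] pointing down, gripper open.
Joint ranges: [-3.14, 3.14], [-0.91, 2.08], [0.19, 2.58], [-1.22, 4.36], [0.22, 2.71], [-3.12, 3.12]. Speed limits (rad/s): [2.57, 2.57, 3.14, 3.14, 3.14, 3.14].

## Interface

Orientations are given as a rotation vector (axis times angle).
In Python, from plant import env, eyes, job_done, spotter gives the robot as it stands. The module is installed in compiled form; this text tells all that it offers.
- The arm moves only by the tool jog_arm, never from a script. Its argument "series" is a list of rows, each an object with "linear": the shift along the tool's x, y, z in units of 250 mm (1.0 is 250 mm), a list of three; "turn": the turn, a rotation vector about the tool's x, y, z in units of pi rad (1.0 is pi rad), a list of three. A call has 1 to 8 rows; each row shifts and turns the commanded pose from where the row before left it, along the tool's axes as they then stand; what a row does not reach is not made up. A row lasts 1/10 s, in which the tool goes at most 50 mm and 8.59 degrees, less where a joint would pass 70% of its speed; a pose out of reach is approached as far as the arm can. A call with a number of a shift or a turn outside -1 to 1 is refused whole. A call with a gripper value outside its range is refused whole. "fingers" is the closure, from 0 (fully open) to 1 (shut), set as the call begins (left out, the last holds). The fingers move at their own pace and stop on an object; "newtons" is the grip in N (left out, the last holds). Time passes only in rows, so rows that do not move let the fingers close. It gives the time, the measured TCP pose, the force and the opening at its end, in the units of the state.
- env.observe(): the state, without advancing time (a new reading comes with each control period).
- eyes.snapshot(name): name is "side" or "top"; returns the picture (384x512x3 uint8, red, green, blue); there is no depth.
- eyes.camera_model(name): a dict with "fx", "fy", "cx", "cy" (pixels), "extrinsics" (4x4, takes a point from camera to world coordinates). Camera axes: x right, y down, z forward; pixel columns grow to the right and rows downward; lengths in m; the calibration is good to about 2 mm. A picture is of the moment at which its call begins. camera_model takes no time and is no camera call.
- job_done(): hands the job in, once; it reports no verdict.
Trained networks look in the newest picture that a camera, given by its name, has taken for a name from the list of things; names that differ only in an ending like _2 or _b are one class to them, and where a whole thing is asked for, a point or a joint stands for the part that bears it (a point fixed in the world has none). Each returns a list of dicts, best first, with "score" (0 to 1); they miss things now and then, are a little off and sometimes report something else, mostly with a low value. They report only what shows in the picture. A call takes as long as a camera call. They do not tell look-alikes from the thing itself.
- spotter.spot_in(camera, target): "centre" ([column, row] in pixels, amid what is visible of it).
- spotter.trace(camera, target): "mask" (384x512 bool, what is visible of it) and "centre" ([column, row] in pixels, amid what is visible of it).
- spotter.tip_of(camera, target): "centre" ([column, row] in pixels: a listed point, or the origin of a listed thing).
The state is a dict: "t": time; "q": joint angles; "dq": joint speeds; "joint_efforts": joint torques, N m; "position": TCP position; "tcp_rot": TCP orientation; "ft_force": force on the tool from outside, world axes, zero at the start; "wrist_torque": the same for the moment, N m; "grip_width": finger opening in m.
Only numpy, scipy, OpenCV 4.12 (cv2) and the standard library are available. Lean on these libraries where they do the work, as an engineer would, in place of code of your own. Each camera call takes 0.05 s, during which the arm holds its last target.

## Working session

There is one attempt and no reset: what is moved stays moved. The work goes in short steps, Python scripts to look and compute and a tool call to move; the robot and the scene stay as the last step left them, time stands still between calls to the robot, and variables do not carry over. Pictures are saved under pics/ and viewed, and the job is handed in when it is done.

Besides the shell and the picture viewer there is one more tool, called as a command line: name --argument value ..., lists and objects as JSON in quotes. jog_arm: Moves the arm, as the interface text tells. Its arguments: {"type":"object","properties":{"series":{"type":"array","items":{"type":"object","properties":{"linear":{"type":"array","items":{"type":"number"}},"turn":{"type":"array","items":{"type":"number"}}}}},"fingers":{"type":"number"},"newtons":{"type":"number"}},"required":["series"]}

```bash
mkdir -p pics; python3 - <<'E'
from plant import env, eyes, spotter
import cv2, numpy as np
s=env.observe(); print({k:np.round(v,3) for k,v in s.items()})
for n in ("side","top"):
    im=eyes.snapshot(n); cv2.imwrite(f"pics/{n}0.png",im[:,:,::-1]); 
    m=eyes.camera_model(n); print(n,m["fx"],m["cx"],m["cy"],np.round(m["extrinsics"],3).tolist())
    for t in ("pusher","tray","cabinet"):
        print(n,t,[(np.round(d["centre"]).tolist(),round(d["score"],2)) for d in spotter.spot_in(n,t)])
    for t in ("pusher","pusher_tip","gate","deck_end","tray","plate_bay"):
        print(n,"tip",t,[(np.round(d["centre"],1).tolist(),round(d["score"],2)) for d in spotter.tip_of(n,t)])
E
```

```text
{'t': np.float64(0.0), 'q': array([ 0.952,  0.259,  1.536,  0.   ,  1.348, -0.203]), 'dq': array([-0.   ,  0.001, -0.   , -0.   ,  0.002, -0.002]), 'joint_efforts': array([-1.000e-03, -4.373e+01, -2.840e+01,  7.200e-02,  4.200e-02,
       -0.000e+00]), 'position': array([0.222, 0.503, 0.232]), 'tcp_rot': array([-6.480e-01, -3.073e+00,  3.000e-03]), 'ft_force': array([0.32 , 0.42 , 0.434]), 'wrist_torque': array([-0.03 , -0.008,  0.026]), 'grip_width': np.float64(0.093)}
side 375.9973417359953 258.8070369823826 195.95891398078228 [[0.943, -0.258, 0.211, 0.286], [-0.333, -0.698, 0.633, -0.769], [-0.016, -0.667, -0.745, 0.91], [0.0, 0.0, 0.0, 1.0]]
side pusher [([251.0, 333.0], 0.75), ([182.0, 289.0], 0.7), ([276.0, 274.0], 0.57), ([346.0, 222.0], 0.54)]
side tray [([241.0, 185.0], 0.86), ([285.0, 187.0], 0.84)]
side cabinet [([225.0, 153.0], 0.69)]
side tip pusher [([269.1, 336.7], 0.98), ([210.2, 284.2], 0.98), ([257.5, 287.5], 0.65)]
side tip pusher_tip [([217.5, 330.0], 0.94), ([316.3, 265.4], 0.9), ([144.1, 305.9], 0.82), ([271.9, 127.1], 0.47)]
side tip gate [([230.7, 170.6], 0.7)
[... 271 characters left out ...]
0084125831817 [[-0.004, -0.996, 0.094, 0.443], [-1.0, 0.003, -0.007, -0.053], [0.007, -0.094, -0.996, 1.044], [0.0, 0.0, 0.0, 1.0]]
top pusher [([380.0, 242.0], 0.96), ([319.0, 291.0], 0.76), ([336.0, 198.0], 0.72), ([185.0, 204.0], 0.19)]
top tray [([231.0, 152.0], 0.65)]
top cabinet [([153.0, 202.0], 0.75), ([214.0, 199.0], 0.65)]
top tip pusher [([386.7, 229.6], 0.91), ([336.0, 220.2], 0.61), ([316.4, 265.2], 0.57)]
top tip pusher_tip [([321.3, 324.5], 0.84), ([189.1, 199.2], 0.65), ([331.9, 157.5], 0.57), ([367.6, 269.3], 0.57)]
top tip gate [([187.8, 199.1], 0.59)]
top tip deck_end [([236.9, 198.0], 0.71)]
top tip tray [([229.4, 153.7], 0.8), ([203.0, 119.8], 0.28)]
top tip plate_bay []
```

```bash
python3 -c "
import cv2
for n in ('side','top'):
    i=cv2.imread(f'pics/{n}0.png'); cv2.imwrite(f'pics/{n}0b.png',cv2.resize(i,(800,600),interpolation=cv2.INTER_CUBIC))"
```

```text
(no output)
```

View pics/side0b.png

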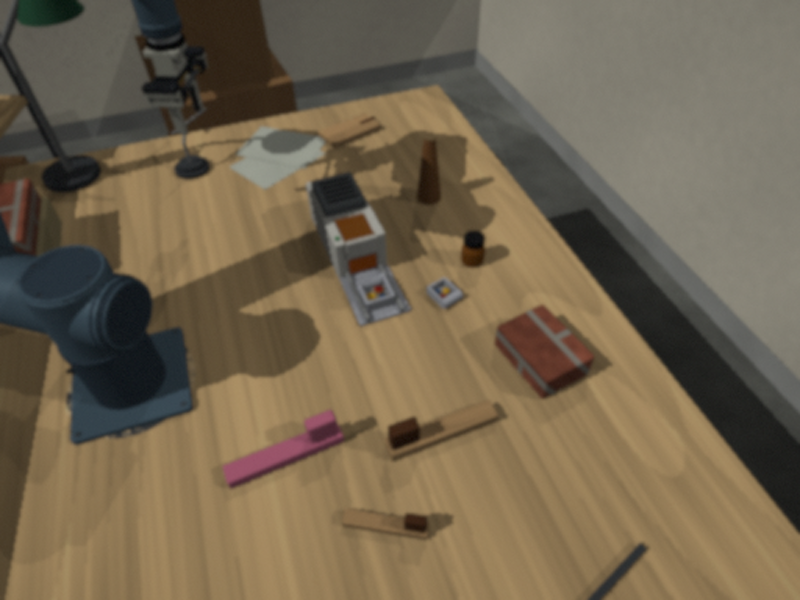

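View pics/top0b.png

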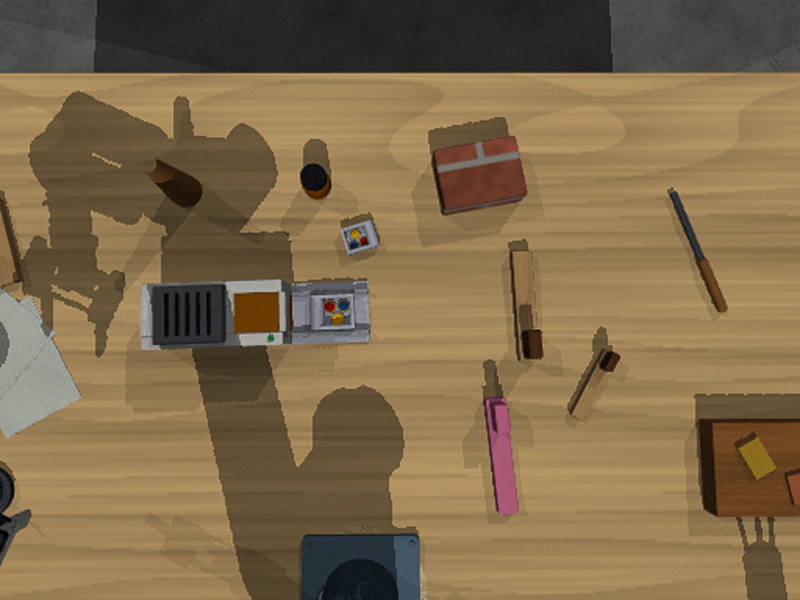

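Candidates, in top-picture pixels:
- Pusher-like: large dark-grip one (336,198), small dark-grip one (380,242), pink one (319,291).
- Tray-like: tray on the deck (213,199), small tray on the bench (230,152).

I choose the large brown pusher and the tray on the deck. Next I'll check both in close crops and measure them.

```bash
cat > h.py <<'E'
import numpy as np, cv2
from plant import env, eyes, spotter
def px2w(n,p,z):
    m=eyes.camera_model(n);E=np.array(m["extrinsics"])
    d=E[:3,:3]@np.array([(p[0]-m["cx"])/m["fx"],(p[1]-m["cy"])/m["fy"],1.]);o=E[:3,3]
    return o+d*(z-o[2])/d[2]
def w2px(n,P):
    m=eyes.camera_model(n);E=np.array(m["extrinsics"])
    c=E[:3,:3].T@(np.array(P)-E[:3,3]); return np.array([m["fx"]*c[0]/c[2]+m["cx"],m["fy"]*c[1]/c[2]+m["cy"]])
def box(M,x0,x1,y0,y1,z0,z1):
    return [M@np.array([x,y,z,1]) for x in(x0,x1) for y in(y0,y1) for z in(z0,z1)]
def pose(x,y,yaw):
    c,s=np.cos(yaw),np.sin(yaw); return np.array([[c,-s,0,x],[s,c,0,y],[0,0,1,0]])
def draw(im,n,M,b,col,k):
    P=[w2px(n,p) for p in box(M,*b)]
    for i in range(8):
        for j in (1,2,4):
            if not i&j: cv2.line(im,tuple(np.int32((P[i]+.5)*k*8)),tuple(np.int32((P[i|j]+.5)*k*8)),col,1,cv2.LINE_AA,3)
E
python3 - <<'E'
from h import *
for n in("top","side"):
  for t in("pusher","cabinet","tray"):
    for i,d in enumerate(spotter.trace(n,t)):
      r=cv2.minAreaRect(np.argwhere(d["mask"])[:,::-1].astype(np.float32))
      print(n,t,np.round(d["centre"]),round(d["score"],2),[np.round(v,1) for v in r], d["mask"].sum())
im=cv2.imread("pics/top0.png")
a=cv2.resize(im[140:250,310:400],None,fx=5,fy=5,interpolation=cv2.INTER_CUBIC)
b=cv2.resize(im[165:235,80:250],None,fx=4.6,fy=4.6,interpolation=cv2.INTER_CUBIC)
cv2.imwrite("pics/c1.png",a);cv2.imwrite("pics/c2.png",b)
E
```

```text
top pusher [336. 200.] 0.91 [array([336.5, 195.6]), array([69.5, 16.3]), np.float64(86.0)] 987
top pusher [381. 244.] 0.89 [array([379.6, 245.3]), array([13.4, 49.5]), np.float64(29.7)] 554
top pusher [320. 290.] 0.68 [array([320.6, 291.5]), array([75.6, 16.2]), np.float64(84.8)] 1116
top cabinet [149. 202.] 0.7 [array([162.4, 199.8]), array([ 42.3, 146.2]), np.float64(88.0)] 5145
top tray [214. 201.] 0.9 [array([211.5, 199.5]), array([23., 29.]), np.float64(90.0)] 680
top tray [230. 154.] 0.55 [array([230.6, 151.7]), array([18. , 20.9]), np.float64(71.6)] 367
side pusher [278. 274.] 0.85 [array([280.7, 271.3]), array([22.8, 74.2]), np.float64(69.1)] 1275
side pusher [185. 290.] 0.85 [array([179.4, 286.9]), array([22.8, 80.8]), np.float64(67.4)] 1386
side pusher [252. 333.] 0.6 [array([246.3, 332.8]), array([55.7, 15.3]), np.float64(9.5)] 697
side cabinet [226. 152.] 0.89 [array([227.9, 157.3]), array([101.6,  37.9]), np.float64(65.9)] 2913
side cabinet [346. 222.] 0.28 [array([347.1, 222.6]), array([60. , 42.9]), np.float64(50.0)] 2216
side tray [242. 186.] 0.8 [array([239.8, 185.9]), array([22.5, 21.8]), np.float64(71.6)] 458
side tray [286. 185.] 0.79 [array([283.8, 186.8]), array([20.5, 15.6]), np.float64(45.0)] 281
```

View pics/c1.png

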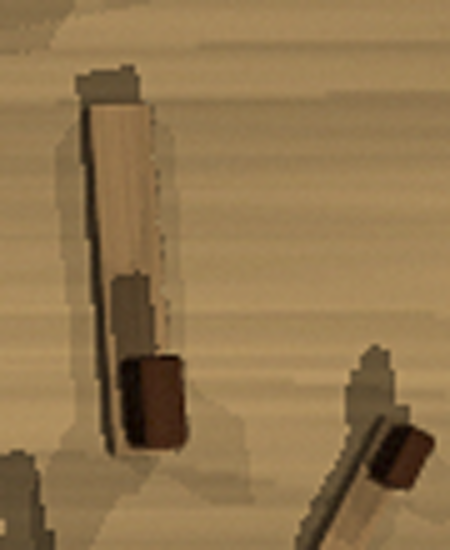

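View pics/c2.png

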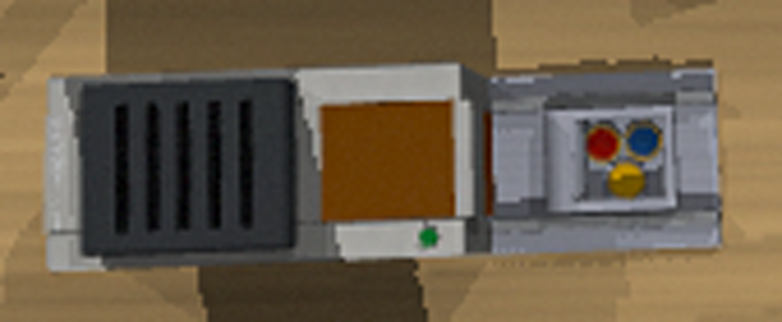

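The crops confirm both. Top px (336,198) is a light bar with a dark grip at about (343,220), and the deck tray sits at (214,199) with three pendants. Now I'll fit the poses from corners and overlay them.

```bash
cat > fit.py <<'E'
from h import *
from scipy.optimize import least_squares
def c1(u,v): return ((u+.5)/5-.5+310,(v+.5)/5-.5+140)
def c2(u,v): return ((u+.5)/4.6-.5+80,(v+.5)/4.6-.5+165)
def fit(cor,x0):
    def f(p):
        M=pose(*p); return np.concatenate([w2px("top",M@np.array([*(np.array(a)/1000),1]))-b for a,b in cor])
    r=least_squares(f,x0); print(np.round(r.x,4),np.round(r.fun,1)); return r.x
pu=fit([((170,18,24),c1(90,104)),((170,-18,24),c1(153,104)),((25,12,72),c1(147,356)),((25,-12,72),c1(184,356)),((-25,12,72),c1(151,448)),((-25,-12,72),c1(187,447))],[.4,-.3,0])
ca=fit([((-140,-55,6),c2(720,247)),((-140,55,6),c2(717,69)),((-5,55,100),c2(461,64)),((-5,-55,100),c2(464,257)),((235,55,100),c2(47,78)),((235,-55,100),c2(47,270))],[.4,.05,1.57])
tr=fit([((-40,-31,32),c2(672,206)),((-40,31,32),c2(672,106))],[.4,.05,1.57])
np.save("p.npy",[pu,ca,tr])
C=pose(*ca); R=C[:2,:2]
print("tray in cab",R.T@(tr[:2]-ca[:2]))
k=4
for n,(r0,r1,q0,q1) in {"top":(140,265,70,400),"side":(100,320,180,350)}.items():
    kk=2.4 if n=="top" else 2.7
    im=cv2.resize(cv2.imread(f"pics/{n}0.png"),None,fx=k,fy=k,interpolation=cv2.INTER_CUBIC)
    draw(im,n,pose(*pu),(-.03,.17,-.018,.018,0,.024),(0,255,0),k)
    draw(im,n,pose(*pu),(-.025,.025,-.012,.012,.024,.072),(0,255,0),k)
    draw(im,n,C,(0,.235,-.055,.055,0,.1),(255,0,255),k)
    draw(im,n,C,(-.14,0,-.055,.055,0,.006),(255,0,255),k)
    T=pose(*tr); T[2,3]=.006
    draw(im,n,T,(-.04,.04,-.031,.031,0,.026),(255,255,0),k)
    im=im[r0*k:r1*k,q0*k:q1*k]; s=min(800/im.shape[1],600/im.shape[0],1)
    cv2.imwrite(f"pics/o_{n}.png",cv2.resize(im,None,fx=s,fy=s,interpolation=cv2.INTER_AREA))
E
python3 fit.py
```

```text
[ 0.4359 -0.3022  0.0494] [ 0.1 -0.2  0.2 -0.9 -1.2  0.2  0.3 -0.3 -0.6  0.7  1.2  0.4]
[0.4934 0.1264 1.6097] [ -1.6 -39.2   0.6  38.    2.5  41.3   0.8 -43.1  -1.1  42.3  -1.1 -42. ]
[ 0.4969 -0.0279  4.7153] [ 0.   0.3 -0.  -0.3]
tray in cab [-0.15427836  0.00243216]
```

View pics/o_top.png

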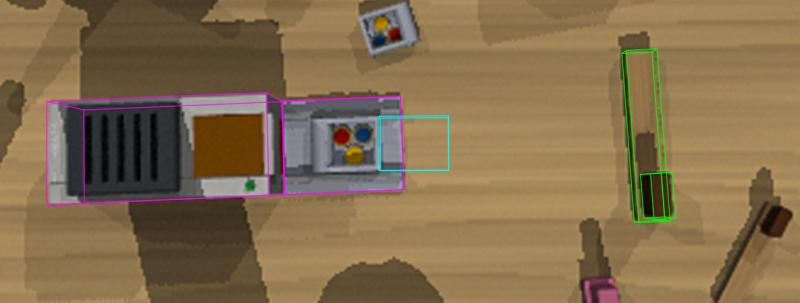

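View pics/o_side.png

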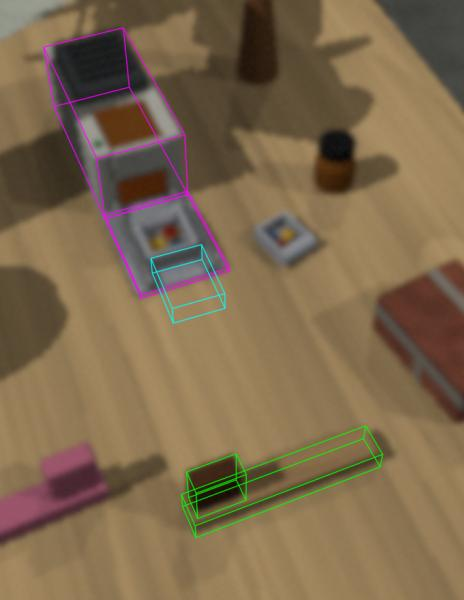

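```bash
python3 - <<'E'
s=open('fit.py').read()
i=s.index("ca=fit"); j=s.index("np.save")
s=s[:i]+'''ca=fit([((-140,55,6),c2(720,247)),((-140,-55,6),c2(717,69)),((-5,-55,100),c2(461,64)),((-5,55,100),c2(464,257)),((235,-55,100),c2(47,78)),((235,55,100),c2(47,270))],[.4,.05,1.57])
tr=fit([((-40,31,32),c2(672,211)),((-40,-31,32),c2(672,106))],[.4,.05,1.57])
'''+s[j:]
open('fit.py','w').write(s)
E
python3 fit.py; python3 -c "
from plant import env; print(env.observe()['t'])"
```

```text
[ 0.4359 -0.3022  0.0494] [ 0.1 -0.2  0.2 -0.9 -1.2  0.2  0.3 -0.3 -0.6  0.7  1.2  0.4]
[0.4919 0.1264 1.6026] [-0.2  0.2 -0.8  0.3  1.6 -0.5  1.7 -0.  -1.  -0.4 -1.3  0.5]
[0.4952 0.0521 1.5734] [-0.  -0.3  0.   0.3]
tray in cab [-0.07434248 -0.00090733]
1.3
```

View pics/o_top.png

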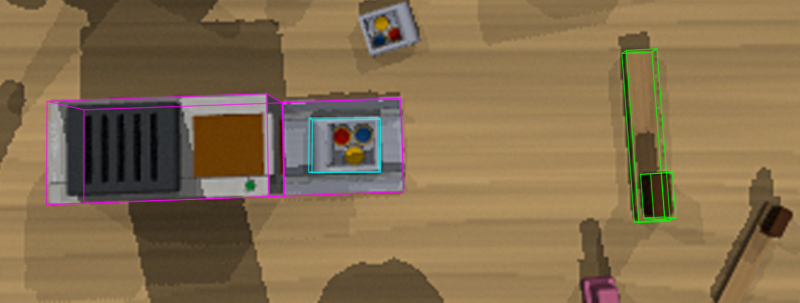

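View pics/o_side.png

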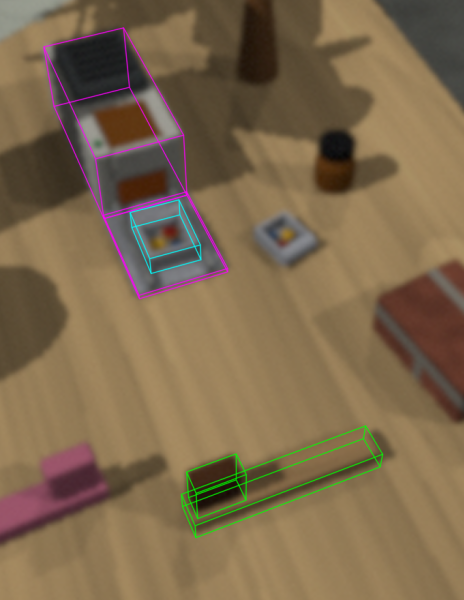

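The overlays match both pictures: pusher origin (0.436, -0.302) with yaw 0.05, gate (0.492, 0.126) with yaw 1.60, tray at cabinet x ≈ -0.074. I'll move over the grip first, then turn.

jog_arm --series '[{"linear": [-0.122, -0.153, 0]}, {"linear": [-0.122, -0.153, 0]}, {"linear": [-0.122, -0.153, 0]}, {"linear": [-0.122, -0.153, 0]}, {"linear": [-0.122, -0.153, 0]}, {"linear": [-0.122, -0.153, 0]}, {"linear": [-0.122, -0.153, 0]}, {"linear": [-0.122, -0.153, 0]}]' --fingers 0 --newtons 60

```text
schema error: expected keys linear, turn
```

jog_arm --series '[{"linear": [-0.122, -0.153, 0]}, {"linear": [-0.122, -0.153, 0]}, {"linear": [-0.122, -0.153, 0]}, {"linear": [-0.122, -0.153, 0]}, {"linear": [-0.122, -0.153, 0]}, {"linear": [-0.122, -0.153, 0]}, {"linear": [-0.122, -0.153, 0]}, {"linear": [-0.122, -0.153, 0]}]'

```text
schema error: expected keys linear, turn
```

jog_arm --series '[{"turn": [0, 0, 0.047]}, {"turn": [0, 0, 0.047]}, {"turn": [0, 0, 0.047]}, {"turn": [0, 0, 0.047]}, {"turn": [0, 0, 0.047]}, {"turn": [0, 0, 0.047]}, {"turn": [0, 0, 0.047]}, {"turn": [0, 0, 0.047]}]'

```text
schema error: expected keys linear, turn
```

jog_arm --series '[{"turn": [0, 0, 0.047]}, {"turn": [0, 0, 0.047]}, {"turn": [0, 0, 0.047]}, {"turn": [0, 0, 0.047]}, {"turn": [0, 0, 0.047]}, {"turn": [0, 0, 0.047]}, {"turn": [0, 0, 0.047]}, {"turn": [0, 0, 0.047]}]'

```text
schema error: expected keys linear, turn
```

Both keys are needed in every row.

jog_arm --series '[{"linear": [-0.122, -0.153, 0], "turn": [0, 0, 0]}, {"linear": [-0.122, -0.153, 0], "turn": [0, 0, 0]}, {"linear": [-0.122, -0.153, 0], "turn": [0, 0, 0]}, {"linear": [-0.122, -0.153, 0], "turn": [0, 0, 0]}, {"linear": [-0.122, -0.153, 0], "turn": [0, 0, 0]}, {"linear": [-0.122, -0.153, 0], "turn": [0, 0, 0]}, {"linear": [-0.122, -0.153, 0], "turn": [0, 0, 0]}, {"linear": [-0.122, -0.153, 0], "turn": [0, 0, 0]}]' --fingers 0 --newtons 60

```text
t: 2.1
position: [0.3218, 0.123, 0.233]
tcp_rot: [0.647, 3.073, 0.001]
ft_force: [2.0, 0.6, -0.8]
grip_width: 0.0929
```

jog_arm --series '[{"linear": [-0.122, -0.153, 0], "turn": [0, 0, 0]}, {"linear": [-0.122, -0.153, 0], "turn": [0, 0, 0]}, {"linear": [-0.122, -0.153, 0], "turn": [0, 0, 0]}, {"linear": [-0.122, -0.153, 0], "turn": [0, 0, 0]}, {"linear": [-0.122, -0.153, 0], "turn": [0, 0, 0]}, {"linear": [-0.122, -0.153, 0], "turn": [0, 0, 0]}, {"linear": [-0.122, -0.153, 0], "turn": [0, 0, 0]}, {"linear": [-0.122, -0.153, 0], "turn": [0, 0, 0]}]'

```text
t: 2.9
position: [0.4215, -0.256, 0.2328]
tcp_rot: [0.649, 3.073, -0.0]
ft_force: [1.3, 0.9, 0.3]
grip_width: 0.0931
```

jog_arm --series '[{"linear": [0, 0, 0], "turn": [0, 0, 0.047]}, {"linear": [0, 0, 0], "turn": [0, 0, 0.047]}, {"linear": [0, 0, 0], "turn": [0, 0, 0.047]}, {"linear": [0, 0, 0], "turn": [0, 0, 0.047]}, {"linear": [0, 0, 0], "turn": [0, 0, 0.047]}, {"linear": [0, 0, 0], "turn": [0, 0, 0.047]}, {"linear": [0, 0, 0], "turn": [0, 0, 0.047]}, {"linear": [0, 0, 0], "turn": [0, 0, 0.047]}]'

```text
t: 3.7
position: [0.4214, -0.2538, 0.2327]
tcp_rot: [2.257, 2.185, -0.0]
ft_force: [0.4, 0.4, 0.3]
grip_width: 0.0934
```

jog_arm --series '[{"linear": [0, 0, 0], "turn": [0, 0, 0.047]}, {"linear": [0, 0, 0], "turn": [0, 0, 0.047]}, {"linear": [0, 0, 0], "turn": [0, 0, 0.047]}, {"linear": [0, 0, 0], "turn": [0, 0, 0.047]}, {"linear": [0, 0, 0], "turn": [0, 0, 0.047]}, {"linear": [0, 0, 0], "turn": [0, 0, 0.047]}, {"linear": [0, 0, 0], "turn": [0, 0, 0.047]}, {"linear": [0, 0, 0], "turn": [0, 0, 0.047]}]'

```text
t: 4.5
position: [0.4214, -0.2538, 0.2327]
tcp_rot: [3.092, 0.558, 0.0]
ft_force: [-1.1, 1.1, 0.2]
grip_width: 0.0931
```

```bash
cat >> h.py <<'E'
from scipy.spatial.transform import Rotation as Ro
def plan(tgt,head):
    "tgt world TCP, head = heading (rad) of tool y; prints shift in tool axes (units), turn (units)"
    s=env.observe(); R=Ro.from_rotvec(s["tcp_rot"]).as_matrix(); 
    y=np.array([np.cos(head),np.sin(head),0]);z=np.array([0,0,-1.]);G=np.column_stack([np.cross(y,z),y,z])
    print("t",round(float(s["t"]),2),"pos",np.round(s["position"],4),"q",np.round(s["q"],2),"w",np.round(s["grip_width"],4),"F",np.round(s["ft_force"],1))
    print("tool x,y world",np.round(R[:,0],3),np.round(R[:,1],3))
    print("shift now-axes",np.round(R.T@(np.array(tgt)-s["position"])/.25,4),"in goal axes",np.round(G.T@(np.array(tgt)-s["position"])/.25,4),"turn",np.round(Ro.from_matrix(R.T@G).as_rotvec()/np.pi,4))
E
python3 - <<'E'
from h import *
pu=np.load("p.npy")[0]; plan([pu[0],pu[1],.12],pu[2]-np.pi/2)
E
```

```text
t 4.5 pos [ 0.4214 -0.2538  0.2327] q [-0.77  0.15  1.67 -0.    1.32  0.44] w 0.0931 F [-1.1  1.1  0.2]
tool x,y world [0.937 0.35  0.   ] [ 0.35  -0.937  0.   ]
shift now-axes [-0.0132  0.2017  0.4509] in goal axes [0.0485 0.1962 0.4509] turn [ 0.    -0.     0.098]
```

jog_arm --series '[{"linear": [0, 0, 0], "turn": [0, 0, 0.033]}, {"linear": [0, 0, 0], "turn": [0, 0, 0.033]}, {"linear": [0, 0, 0], "turn": [0, 0, 0.032]}, {"linear": [0.016, 0.065, 0.15], "turn": [0, 0, 0]}, {"linear": [0.016, 0.065, 0.15], "turn": [0, 0, 0]}, {"linear": [0.016, 0.066, 0.15], "turn": [0, 0, 0]}, {"linear": [0, 0, 0], "turn": [0, 0, 0]}, {"linear": [0, 0, 0], "turn": [0, 0, 0]}]'

```text
t: 5.3
position: [0.4357, -0.3017, 0.1199]
tcp_rot: [-3.139, -0.086, 0.002]
ft_force: [-0.3, -0.1, 0.2]
grip_width: 0.0929
```

```bash
python3 - <<'E'
from h import *
im=eyes.snapshot("side")
cv2.imwrite("pics/s1.png",cv2.resize(im[170:340,180:340,::-1],None,fx=3.5,fy=3.5,interpolation=cv2.INTER_CUBIC))
pu=np.load("p.npy")[0]; plan([pu[0],pu[1],.043],pu[2]-np.pi/2)
E
```

```text
t 5.35 pos [ 0.4364 -0.3021  0.1212] q [-0.82  0.33  1.73  0.    1.08  0.7 ] w 0.0929 F [0.3 0.4 0.6]
tool x,y world [0.998 0.055 0.001] [ 0.055 -0.998  0.   ]
shift now-axes [-2.000e-03  3.000e-04  3.127e-01] in goal axes [-0.0018  0.0004  0.3127] turn [ 0.0001 -0.0002  0.0019]
```

View pics/s1.png

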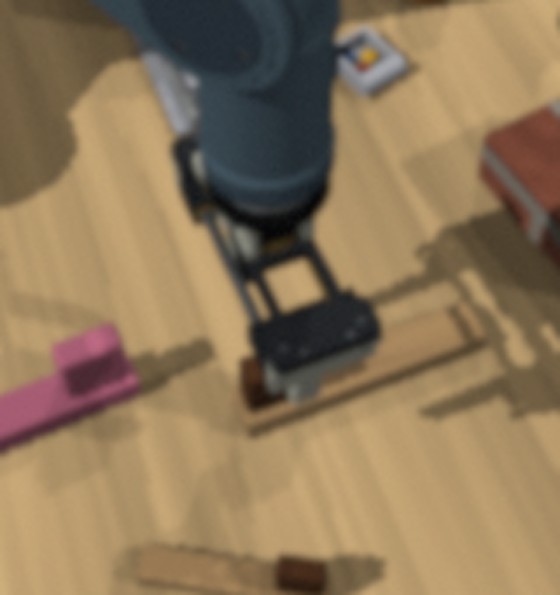

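The fingers are straight above the dark grip, at about (270,385) in the crop, and the pink pusher is clear. Descending and closing.

jog_arm --series '[{"linear": [0, 0, 0.1], "turn": [0, 0, 0.002]}, {"linear": [0, 0, 0.1], "turn": [0, 0, 0]}, {"linear": [0, 0, 0.07], "turn": [0, 0, 0]}, {"linear": [0, 0, 0.04], "turn": [0, 0, 0]}, {"linear": [0, 0, 0], "turn": [0, 0, 0]}]'

```text
t: 5.85
position: [0.4362, -0.3018, 0.0432]
tcp_rot: [3.14, 0.078, 0.0]
ft_force: [0.9, 1.2, -0.2]
grip_width: 0.0931
```

jog_arm --series '[{"linear": [0, 0, 0], "turn": [0, 0, 0]}, {"linear": [0, 0, 0], "turn": [0, 0, 0]}, {"linear": [0, 0, 0], "turn": [0, 0, 0]}, {"linear": [0, 0, 0], "turn": [0, 0, 0]}, {"linear": [0, 0, 0], "turn": [0, 0, 0]}, {"linear": [0, 0, 0], "turn": [0, 0, 0]}, {"linear": [0, 0, 0], "turn": [0, 0, 0]}, {"linear": [0, 0, 0], "turn": [0, 0, 0]}]' --fingers 1 --newtons 60

```text
t: 6.65
position: [0.436, -0.302, 0.0426]
tcp_rot: [-3.141, -0.077, 0.0]
ft_force: [-0.0, 0.3, 0.0]
grip_width: 0.0339
```

```bash
python3 - <<'E'
from h import *
pu=np.load("p.npy")[0]; plan([pu[0],pu[1],.043],pu[2]-np.pi/2)
for n in("side","top"):
    im=eyes.snapshot(n); cv2.imwrite(f"pics/{n}2.png",im[:,:,::-1])
a=cv2.imread("pics/side2.png")[170:340,180:340]; b=cv2.imread("pics/top2.png")[120:290,250:410]
cv2.imwrite("pics/g2.png",cv2.resize(np.hstack([a,b]),None,fx=2.5,fy=2.5,interpolation=cv2.INTER_CUBIC))
E
```

```text
t 6.65 pos [ 0.436  -0.302   0.0426] q [-0.82  0.43  1.81 -0.    0.9   0.71] w 0.0339 F [-0.   0.3  0. ]
tool x,y world [ 0.999  0.049 -0.   ] [ 0.049 -0.999 -0.   ]
shift now-axes [-0.0006  0.0007 -0.0017] in goal axes [-0.0006  0.0007 -0.0017] turn [-0.      0.     -0.0001]
```

View pics/g2.png

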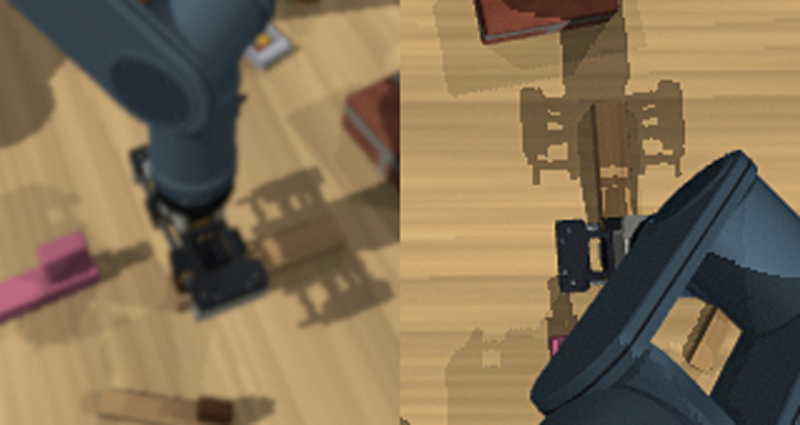

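Both views show the fingers either side of the grip. The opening is 34 mm and probably still closing, so I'll wait.

jog_arm --series '[{"linear": [0, 0, 0], "turn": [0, 0, 0]}, {"linear": [0, 0, 0], "turn": [0, 0, 0]}, {"linear": [0, 0, 0], "turn": [0, 0, 0]}, {"linear": [0, 0, 0], "turn": [0, 0, 0]}]'

```text
t: 7.15
position: [0.436, -0.302, 0.0426]
tcp_rot: [-3.14, -0.077, 0.0]
ft_force: [-0.8, 0.4, -0.6]
grip_width: 0.0239
```

jog_arm --series '[{"linear": [0, 0, -0.08], "turn": [0, 0, 0]}, {"linear": [0, 0, -0.08], "turn": [0, 0, 0]}, {"linear": [0, 0, 0], "turn": [0, 0, 0]}, {"linear": [0, 0, 0], "turn": [0, 0, 0]}]'

```text
t: 7.55
position: [0.436, -0.3021, 0.0825]
tcp_rot: [3.14, 0.077, 0.0]
ft_force: [-0.4, 0.2, -2.0]
grip_width: 0.0238
```

```bash
python3 - <<'E'
from h import *
pu,ca,tr=np.load("p.npy"); C=pose(*ca)
print("gate",ca)
p=C@np.array([-.36,0,0,1]); plan([p[0],p[1],.085],ca[2]-np.pi/2)
print(p)
im=eyes.snapshot("side"); cv2.imwrite("pics/s3.png",cv2.resize(im[170:340,180:340,::-1],None,fx=3.5,fy=3.5,interpolation=cv2.INTER_CUBIC))
E
```

```text
gate [0.49194087 0.12640128 1.60258546]
t 7.55 pos [ 0.436  -0.3021  0.0825] q [-0.82  0.37  1.78 -0.    0.99  0.71] w 0.0238 F [-0.4  0.2 -2. ]
tool x,y world [0.999 0.049 0.   ] [ 0.049 -0.999  0.   ]
shift now-axes [ 0.2825 -0.2612 -0.0101] in goal axes [ 0.2661  0.2779 -0.0101] turn [ 2.000e-04  0.000e+00 -4.945e-01]
[ 0.50338303 -0.23341683  0.        ]
```

View pics/s3.png

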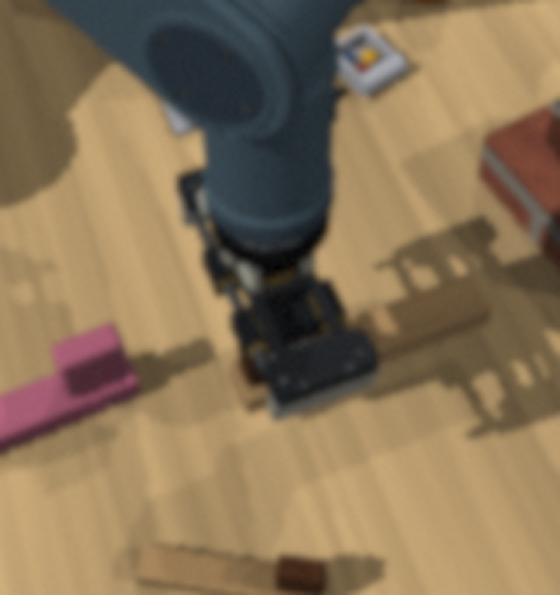

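The grip is firm: opening 23.8 mm, about 1.6 N of weight, and the pusher is lifted. Next I'll turn in place, clear of the brick, then line up with the rails.

jog_arm --series '[{"linear": [0, 0, 0], "turn": [0, 0, -0.035]}, {"linear": [0, 0, 0], "turn": [0, 0, -0.045]}, {"linear": [0, 0, 0], "turn": [0, 0, -0.045]}, {"linear": [0, 0, 0], "turn": [0, 0, -0.045]}, {"linear": [0, 0, 0], "turn": [0, 0, -0.045]}, {"linear": [0, 0, 0], "turn": [0, 0, -0.045]}, {"linear": [0, 0, 0], "turn": [0, 0, -0.045]}, {"linear": [0, 0, 0], "turn": [0, 0, -0.045]}]'

```text
t: 8.4
position: [0.4354, -0.3014, 0.0811]
tcp_rot: [-2.63, -1.713, 0.001]
ft_force: [-0.4, 0.4, -1.1]
grip_width: 0.0237
```

jog_arm --series '[{"linear": [0, 0, 0], "turn": [0, 0, -0.045]}, {"linear": [0, 0, 0], "turn": [0, 0, -0.045]}, {"linear": [0, 0, 0], "turn": [0, 0, -0.03]}, {"linear": [0, 0, 0], "turn": [0, 0, -0.025]}, {"linear": [0.09, 0.09, 0], "turn": [0, 0, 0]}, {"linear": [0.09, 0.09, 0], "turn": [0, 0, 0]}, {"linear": [0.086, 0.098, 0], "turn": [0, 0, 0]}, {"linear": [0, 0, 0], "turn": [0, 0, 0]}]'

```text
t: 9.2
position: [0.5048, -0.2304, 0.0813]
tcp_rot: [-2.18, -2.26, -0.002]
ft_force: [-0.9, 0.3, -2.8]
grip_width: 0.0242
```

```bash
cat > look.py <<'E'
from h import *
import sys
tag=sys.argv[1]; xc=float(sys.argv[2]); z=float(sys.argv[3])
pu,ca,tr=np.load("p.npy"); C=pose(*ca)
p=C@np.array([xc,0,0,1]); plan([p[0],p[1],z],ca[2]-np.pi/2)
s=env.observe(); R=Ro.from_rotvec(s["tcp_rot"]).as_matrix()
M=pose(s["position"][0],s["position"][1],np.arctan2(R[1,0],R[0,0])); M[2,3]=s["position"][2]-.0426
print("cab frame TCP", C[:2,:2].T@(s["position"][:2]-C[:2,3]))
out=[]
for n,(r0,r1,q0,q1) in {"top":(140,270,130,330),"side":(120,300,180,340)}.items():
    k=4; im=eyes.snapshot(n)[:,:,::-1]; cv2.imwrite(f"pics/{n}_{tag}.png",im)
    im=cv2.resize(im,None,fx=k,fy=k,interpolation=cv2.INTER_CUBIC)
    draw(im,n,M,(-.03,.17,-.018,.018,0,.024),(0,255,0),k)
    draw(im,n,C,(-.14,0,-.033,.033,.006,.018),(255,0,255),k)
    im=im[r0*k:r1*k,q0*k:q1*k]; cv2.imwrite(f"pics/{tag}_{n}.png",cv2.resize(im,None,fx=.85,fy=.85,interpolation=cv2.INTER_AREA))
E
python3 look.py a -.36 .051
```

```text
t 9.2 pos [ 0.5048 -0.2304  0.0813] q [-0.63  0.41  1.72  0.    1.01 -0.67] w 0.0242 F [-0.9  0.3 -2.8]
tool x,y world [-0.036  0.999  0.002] [ 0.999  0.036 -0.   ]
shift now-axes [-0.0121 -0.0061  0.1211] in goal axes [-0.0119 -0.0061  0.1211] turn [-0.0001 -0.0006  0.0015]
cab frame TCP [-0.35702709 -0.00152396]
```

View pics/a_top.png

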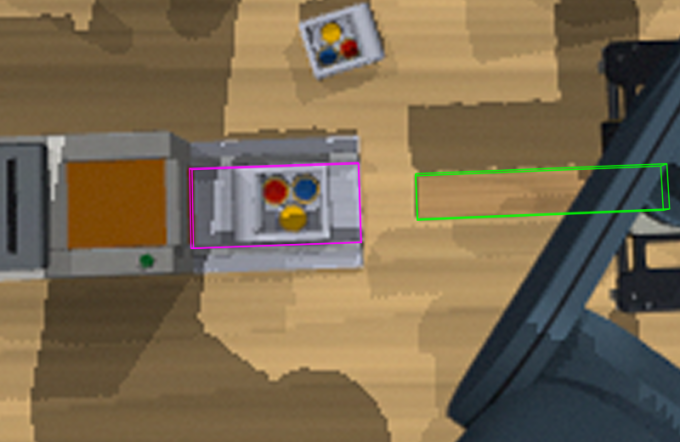

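View pics/a_side.png

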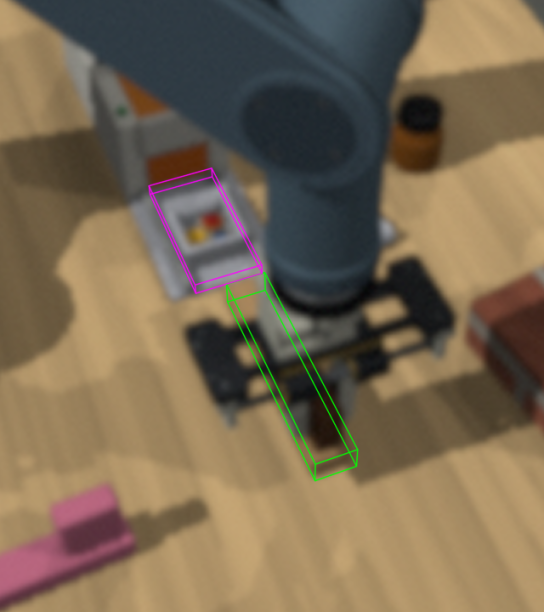

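The bar points at the gate, with its tip at (416,195) in the top crop and the deck centred at row 202. I'll correct the offset and lower to 2–3 mm above the deck level.

jog_arm --series '[{"linear": [-0.012, -0.006, 0.04], "turn": [0, 0, 0.0015]}, {"linear": [0, 0, 0.05], "turn": [0, 0, 0]}, {"linear": [0, 0, 0.03], "turn": [0, 0, 0]}, {"linear": [0, 0, 0], "turn": [0, 0, 0]}]'

```text
t: 9.7
position: [0.5003, -0.2361, 0.0506]
tcp_rot: [-2.188, -2.249, 0.001]
ft_force: [0.6, 0.6, -1.0]
grip_width: 0.0236
```

```bash
python3 look.py b -.36 .051
```

```text
t 9.7 pos [ 0.5003 -0.2361  0.0506] q [-0.64  0.45  1.75 -0.    0.95 -0.67] w 0.0236 F [ 0.6  0.6 -1. ]
tool x,y world [-0.027  1.     0.002] [ 1.     0.027 -0.003]
shift now-axes [ 0.0104  0.0127 -0.0014] in goal axes [ 0.0103  0.0127 -0.0014] turn [-0.001  -0.0008 -0.0014]
cab frame TCP [-0.36257606  0.00318295]
```

View pics/b_top.png

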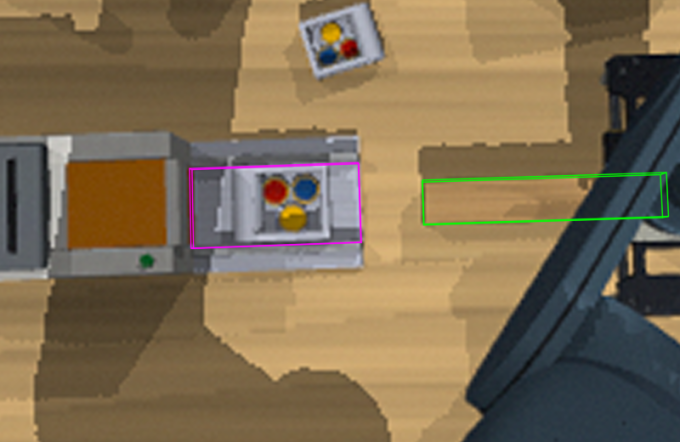

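View pics/b_side.png

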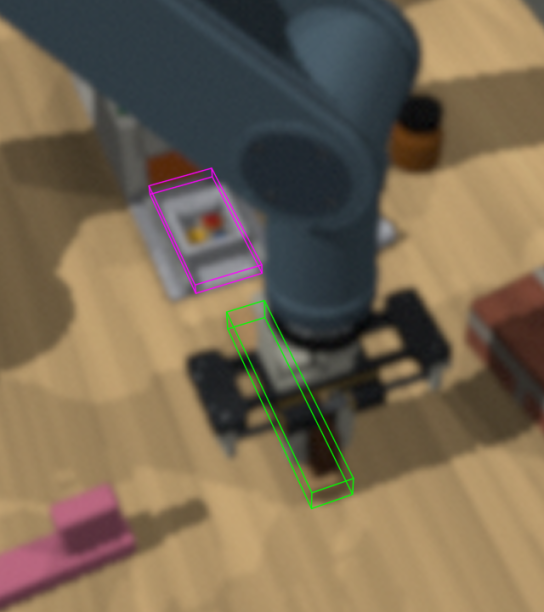

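The bar is level with the rails and centred, and the tip is about 80 mm short of the tray. Advancing to about 15 mm short, then slowly.

jog_arm --series '[{"linear": [0.03, 0.008, 0], "turn": [0, 0, -0.0014]}, {"linear": [0.05, 0, 0], "turn": [0, 0, 0]}, {"linear": [0.06, 0, 0], "turn": [0, 0, 0]}, {"linear": [0.06, 0, 0], "turn": [0, 0, 0]}, {"linear": [0.04, 0, 0], "turn": [0, 0, 0]}, {"linear": [0.01, 0, 0], "turn": [0, 0, 0]}, {"linear": [0, 0, 0], "turn": [0, 0, 0]}]'

```text
t: 10.5
position: [0.502, -0.1731, 0.0528]
tcp_rot: [2.183, 2.259, -0.0]
ft_force: [-0.7, -0.5, -1.2]
grip_width: 0.0237
```

```bash
python3 look.py c -.284 .051
```

```text
t 10.5 pos [ 0.502  -0.1731  0.0528] q [-0.54  0.42  1.8  -0.    0.92 -0.58] w 0.0237 F [-0.7 -0.5 -1.2]
tool x,y world [-0.034  0.999 -0.   ] [0.999 0.034 0.   ]
shift now-axes [ 0.0629 -0.002   0.0073] in goal axes [ 0.0629 -0.0022  0.0073] turn [0.0001 0.0001 0.0009]
cab frame TCP [-0.29971465 -0.00054633]
```

View pics/c_top.png

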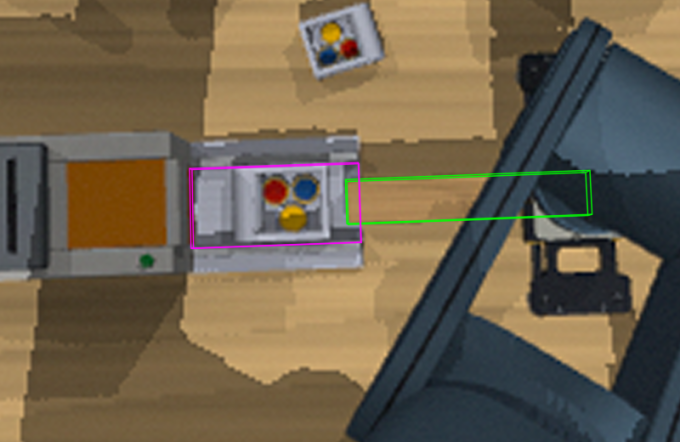

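View pics/c_side.png

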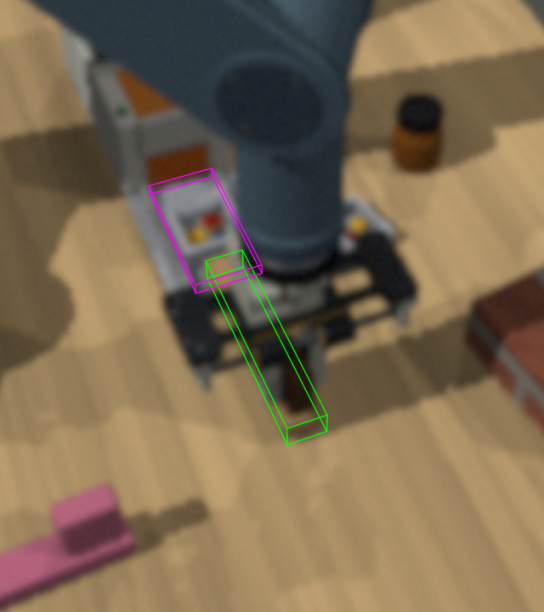

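jog_arm --series '[{"linear": [0.012, 0, 0.004], "turn": [0, 0, 0.0005]}, {"linear": [0.012, 0, 0], "turn": [0, 0, 0]}, {"linear": [0.012, 0, 0], "turn": [0, 0, 0]}, {"linear": [0.012, 0, 0], "turn": [0, 0, 0]}, {"linear": [0.012, 0, 0], "turn": [0, 0, 0]}, {"linear": [0.012, 0, 0], "turn": [0, 0, 0]}, {"linear": [0.012, 0, 0], "turn": [0, 0, 0]}, {"linear": [0.012, 0, 0], "turn": [0, 0, 0]}]'

```text
t: 11.4
position: [0.5012, -0.1497, 0.0517]
tcp_rot: [2.186, 2.256, -0.0]
ft_force: [0.3, -0.8, -1.0]
grip_width: 0.0241
```

jog_arm --series '[{"linear": [0.016, 0, 0], "turn": [0, 0, 0]}, {"linear": [0.016, 0, 0], "turn": [0, 0, 0]}, {"linear": [0.016, 0, 0], "turn": [0, 0, 0]}, {"linear": [0.016, 0, 0], "turn": [0, 0, 0]}, {"linear": [0.016, 0, 0], "turn": [0, 0, 0]}, {"linear": [0.016, 0, 0], "turn": [0, 0, 0]}, {"linear": [0.016, 0, 0], "turn": [0, 0, 0]}, {"linear": [0.016, 0, 0], "turn": [0, 0, 0]}]'

```text
t: 12.2
position: [0.5002, -0.1178, 0.0518]
tcp_rot: [2.186, 2.256, -0.0]
ft_force: [0.9, -2.1, -0.7]
grip_width: 0.0237
```

```bash
python3 look.py d -.22 .051
```

```text
t 12.2 pos [ 0.5002 -0.1178  0.0518] q [-0.45  0.39  1.85 -0.    0.9  -0.48] w 0.0237 F [ 0.9 -2.1 -0.7]
tool x,y world [-0.032  1.    -0.   ] [1.    0.032 0.   ]
shift now-axes [ 0.0973 -0.002   0.003 ] in goal axes [ 0.0973 -0.002   0.003 ] turn [ 0.0001  0.0001 -0.0001]
cab frame TCP [-0.24431716 -0.00048842]
```

View pics/d_top.png

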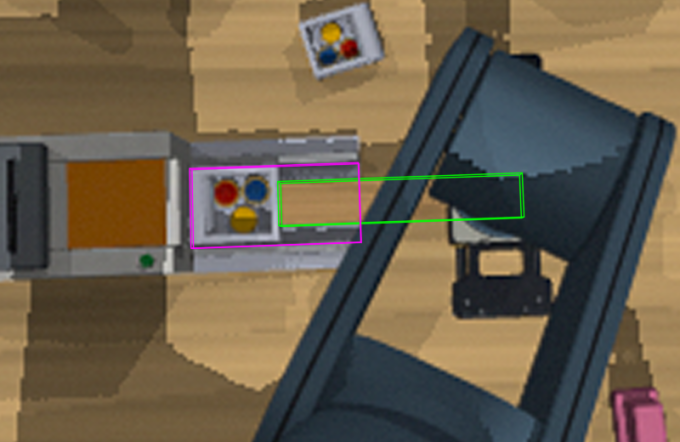

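View pics/d_side.png

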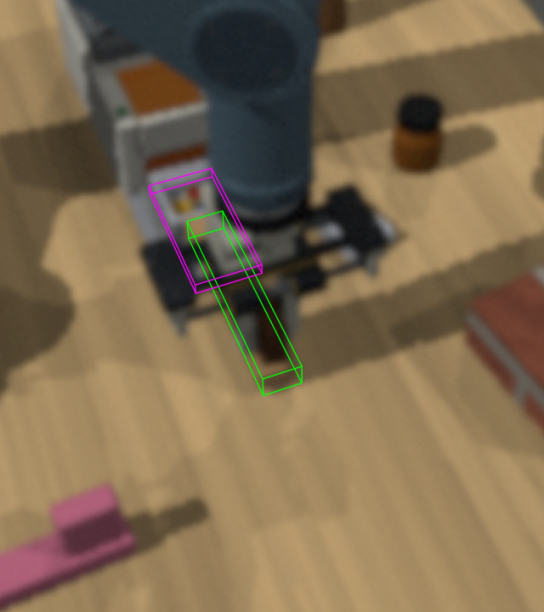

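The bar is square on the tray's rear (top crop x ≈ 280), and the tray is sliding at about 2 N. Continuing through the flap.

jog_arm --series '[{"linear": [0.016, 0, 0], "turn": [0, 0, 0]}, {"linear": [0.016, 0, 0], "turn": [0, 0, 0]}, {"linear": [0.016, 0, 0], "turn": [0, 0, 0]}, {"linear": [0.016, 0, 0], "turn": [0, 0, 0]}, {"linear": [0.016, 0, 0], "turn": [0, 0, 0]}, {"linear": [0.016, 0, 0], "turn": [0, 0, 0]}, {"linear": [0.016, 0, 0], "turn": [0, 0, 0]}, {"linear": [0.016, 0, 0], "turn": [0, 0, 0]}]'

```text
t: 13.1
position: [0.4991, -0.0856, 0.0517]
tcp_rot: [2.186, 2.256, -0.0]
ft_force: [0.8, -3.7, -0.5]
grip_width: 0.0239
```

jog_arm --series '[{"linear": [0.016, 0, 0], "turn": [0, 0, 0]}, {"linear": [0.016, 0, 0], "turn": [0, 0, 0]}, {"linear": [0.016, 0, 0], "turn": [0, 0, 0]}, {"linear": [0.016, 0, 0], "turn": [0, 0, 0]}, {"linear": [0.016, 0, 0], "turn": [0, 0, 0]}, {"linear": [0.016, 0, 0], "turn": [0, 0, 0]}, {"linear": [0.016, 0, 0], "turn": [0, 0, 0]}, {"linear": [0.016, 0, 0], "turn": [0, 0, 0]}]'

```text
t: 13.9
position: [0.4981, -0.0535, 0.0517]
tcp_rot: [-2.186, -2.256, 0.0]
ft_force: [0.5, -3.6, -0.0]
grip_width: 0.0236
```

jog_arm --series '[{"linear": [0.016, 0, 0], "turn": [0, 0, 0]}, {"linear": [0.016, 0, 0], "turn": [0, 0, 0]}, {"linear": [0.016, 0, 0], "turn": [0, 0, 0]}, {"linear": [0.016, 0, 0], "turn": [0, 0, 0]}, {"linear": [0.016, 0, 0], "turn": [0, 0, 0]}, {"linear": [0.016, 0, 0], "turn": [0, 0, 0]}, {"linear": [0.012, 0, 0], "turn": [0, 0, 0]}]'

```text
t: 14.6
position: [0.4971, -0.0265, 0.0516]
tcp_rot: [-2.186, -2.256, 0.0]
ft_force: [-0.3, -4.0, -1.5]
grip_width: 0.0236
```

```bash
python3 look.py e -.12 .051
```

```text
t 14.6 pos [ 0.4971 -0.0265  0.0516] q [-0.28  0.37  1.88  0.    0.89 -0.31] w 0.0236 F [-0.3 -4.  -1.5]
tool x,y world [-0.032  0.999  0.   ] [ 0.999  0.032 -0.   ]
shift now-axes [ 0.1319 -0.0013  0.0025] in goal axes [ 0.1319 -0.0013  0.0025] turn [-0. -0. -0.]
cab frame TCP [-0.15296912 -0.00032822]
```

View pics/e_top.png

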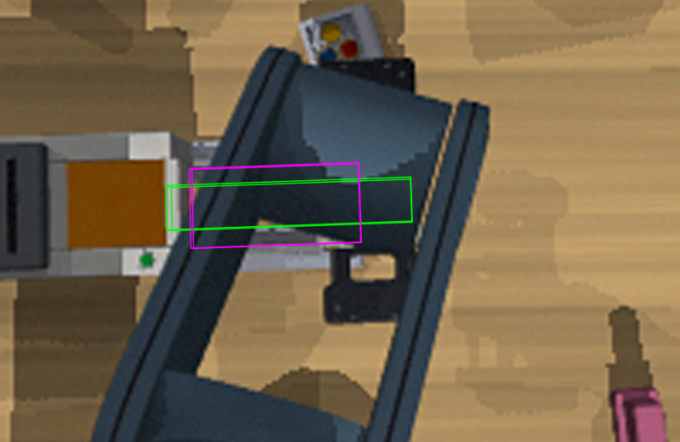

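View pics/e_side.png

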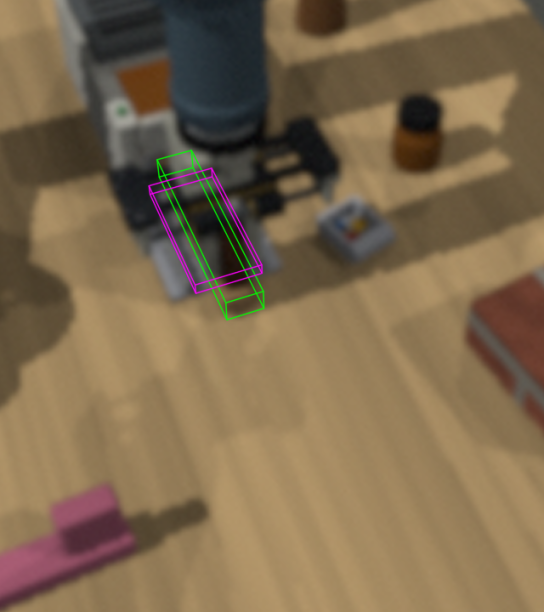

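It's through the gate: tip at cabinet x ≈ 17 mm, friction and flap about 4 N. I'll go 24 mm further, then feel for the plate in calls of at most 8 mm.

jog_arm --series '[{"linear": [0.012, 0, 0], "turn": [0, 0, 0]}, {"linear": [0.012, 0, 0], "turn": [0, 0, 0]}, {"linear": [0.012, 0, 0], "turn": [0, 0, 0]}, {"linear": [0.012, 0, 0], "turn": [0, 0, 0]}, {"linear": [0.012, 0, 0], "turn": [0, 0, 0]}, {"linear": [0.012, 0, 0], "turn": [0, 0, 0]}, {"linear": [0.012, 0, 0], "turn": [0, 0, 0]}, {"linear": [0.012, 0, 0], "turn": [0, 0, 0]}]'

```text
t: 15.5
position: [0.4962, -0.0025, 0.0514]
tcp_rot: [-2.186, -2.256, 0.0]
ft_force: [0.0, -2.1, -2.3]
grip_width: 0.0239
```

jog_arm --series '[{"linear": [0.004, 0, 0], "turn": [0, 0, 0]}, {"linear": [0.004, 0, 0], "turn": [0, 0, 0]}, {"linear": [0.004, 0, 0], "turn": [0, 0, 0]}, {"linear": [0.004, 0, 0], "turn": [0, 0, 0]}, {"linear": [0.004, 0, 0], "turn": [0, 0, 0]}, {"linear": [0.004, 0, 0], "turn": [0, 0, 0]}]'

```text
t: 16.1
position: [0.4961, 0.0032, 0.0516]
tcp_rot: [-2.186, -2.256, 0.0]
ft_force: [0.2, -2.3, -3.4]
grip_width: 0.0233
```

jog_arm --series '[{"linear": [0.004, 0, 0], "turn": [0, 0, 0]}, {"linear": [0.004, 0, 0], "turn": [0, 0, 0]}, {"linear": [0.004, 0, 0], "turn": [0, 0, 0]}, {"linear": [0.004, 0, 0], "turn": [0, 0, 0]}, {"linear": [0.004, 0, 0], "turn": [0, 0, 0]}, {"linear": [0.004, 0, 0], "turn": [0, 0, 0]}]'

```text
t: 16.7
position: [0.496, 0.0092, 0.0516]
tcp_rot: [-2.186, -2.256, 0.0]
ft_force: [-0.4, -1.9, -3.1]
grip_width: 0.0236
```

jog_arm --series '[{"linear": [0.004, 0, 0], "turn": [0, 0, 0]}, {"linear": [0.004, 0, 0], "turn": [0, 0, 0]}, {"linear": [0.004, 0, 0], "turn": [0, 0, 0]}, {"linear": [0.004, 0, 0], "turn": [0, 0, 0]}, {"linear": [0.004, 0, 0], "turn": [0, 0, 0]}, {"linear": [0.004, 0, 0], "turn": [0, 0, 0]}]'

```text
t: 17.3
position: [0.4959, 0.0152, 0.0516]
tcp_rot: [-2.186, -2.256, 0.0]
ft_force: [-1.2, -1.8, -4.5]
grip_width: 0.0232
```

jog_arm --series '[{"linear": [0.004, 0, 0], "turn": [0, 0, 0]}, {"linear": [0.004, 0, 0], "turn": [0, 0, 0]}, {"linear": [0.004, 0, 0], "turn": [0, 0, 0]}, {"linear": [0.004, 0, 0], "turn": [0, 0, 0]}, {"linear": [0.004, 0, 0], "turn": [0, 0, 0]}, {"linear": [0.004, 0, 0], "turn": [0, 0, 0]}]'

```text
t: 17.9
position: [0.4957, 0.0212, 0.0516]
tcp_rot: [-2.186, -2.256, 0.0]
ft_force: [0.4, -1.8, -4.1]
grip_width: 0.0233
```

jog_arm --series '[{"linear": [0.004, 0, 0], "turn": [0, 0, 0]}, {"linear": [0.004, 0, 0], "turn": [0, 0, 0]}, {"linear": [0.004, 0, 0], "turn": [0, 0, 0]}, {"linear": [0.004, 0, 0], "turn": [0, 0, 0]}, {"linear": [0.004, 0, 0], "turn": [0, 0, 0]}, {"linear": [0.004, 0, 0], "turn": [0, 0, 0]}]'

```text
t: 18.5
position: [0.4955, 0.0272, 0.0516]
tcp_rot: [-2.186, -2.256, 0.0]
ft_force: [-0.0, -2.1, -3.0]
grip_width: 0.0238
```

jog_arm --series '[{"linear": [0.004, 0, 0], "turn": [0, 0, 0]}, {"linear": [0.004, 0, 0], "turn": [0, 0, 0]}, {"linear": [0.004, 0, 0], "turn": [0, 0, 0]}, {"linear": [0.004, 0, 0], "turn": [0, 0, 0]}, {"linear": [0.004, 0, 0], "turn": [0, 0, 0]}, {"linear": [0.004, 0, 0], "turn": [0, 0, 0]}]'

```text
t: 19.1
position: [0.4953, 0.0332, 0.0516]
tcp_rot: [-2.186, -2.256, 0.0]
ft_force: [-0.1, -1.2, -4.0]
grip_width: 0.0232
```

jog_arm --series '[{"linear": [0.004, 0, 0], "turn": [0, 0, 0]}, {"linear": [0.004, 0, 0], "turn": [0, 0, 0]}, {"linear": [0.004, 0, 0], "turn": [0, 0, 0]}, {"linear": [0.004, 0, 0], "turn": [0, 0, 0]}, {"linear": [0.004, 0, 0], "turn": [0, 0, 0]}, {"linear": [0.004, 0, 0], "turn": [0, 0, 0]}]'

```text
t: 19.7
position: [0.4951, 0.0391, 0.0517]
tcp_rot: [2.186, 2.256, -0.0]
ft_force: [0.7, -1.5, -4.0]
grip_width: 0.0238
```

jog_arm --series '[{"linear": [0.004, 0, 0], "turn": [0, 0, 0]}, {"linear": [0.004, 0, 0], "turn": [0, 0, 0]}, {"linear": [0.004, 0, 0], "turn": [0, 0, 0]}, {"linear": [0.004, 0, 0], "turn": [0, 0, 0]}, {"linear": [0.004, 0, 0], "turn": [0, 0, 0]}, {"linear": [0.004, 0, 0], "turn": [0, 0, 0]}]'

```text
t: 20.3
position: [0.4955, 0.0435, 0.052]
tcp_rot: [2.183, 2.255, -0.002]
ft_force: [-0.9, -10.5, -1.9]
grip_width: 0.0234
```

Contact: 10.5 N. Holding.

jog_arm --series '[{"linear": [0, 0, 0], "turn": [0, 0, 0]}, {"linear": [0, 0, 0], "turn": [0, 0, 0]}, {"linear": [0, 0, 0], "turn": [0, 0, 0]}]'

```text
t: 20.6
position: [0.4955, 0.0436, 0.052]
tcp_rot: [2.184, 2.255, -0.002]
ft_force: [0.3, -8.7, -2.4]
grip_width: 0.0239
```

jog_arm --series '[{"linear": [0.003, 0, 0], "turn": [0, 0, 0]}, {"linear": [0.003, 0, 0], "turn": [0, 0, 0]}, {"linear": [0, 0, 0], "turn": [0, 0, 0]}]'

```text
t: 20.9
position: [0.4956, 0.0447, 0.0521]
tcp_rot: [2.183, 2.255, -0.002]
ft_force: [-0.5, -10.3, -1.5]
grip_width: 0.0238
```

jog_arm --series '[{"linear": [0, 0, 0], "turn": [0, 0, 0]}, {"linear": [0, 0, 0], "turn": [0, 0, 0]}]'

```text
t: 21.1
position: [0.4955, 0.0447, 0.0521]
tcp_rot: [2.183, 2.255, -0.002]
ft_force: [-0.7, -9.6, -1.4]
grip_width: 0.0234
```

jog_arm --series '[{"linear": [0, 0, 0], "turn": [0, 0, 0]}, {"linear": [0, 0, 0], "turn": [0, 0, 0]}]'

```text
t: 21.3
position: [0.4955, 0.0447, 0.0521]
tcp_rot: [2.183, 2.255, -0.002]
ft_force: [-0.3, -10.8, -1.1]
grip_width: 0.0238
```

About 10 N held for more than 0.7 s. Drawing the pusher straight out.

jog_arm --series '[{"linear": [-0.01, 0, 0], "turn": [0, 0, 0]}, {"linear": [-0.02, 0, 0], "turn": [0, 0, 0]}, {"linear": [-0.03, 0, 0], "turn": [0, 0, 0]}, {"linear": [-0.05, 0, 0], "turn": [0, 0, 0]}, {"linear": [-0.06, 0, 0], "turn": [0, 0, 0]}, {"linear": [-0.06, 0, 0], "turn": [0, 0, 0]}, {"linear": [-0.06, 0, 0], "turn": [0, 0, 0]}, {"linear": [-0.06, 0, 0], "turn": [0, 0, 0]}]'

```text
t: 22.1
position: [0.4982, -0.0428, 0.052]
tcp_rot: [2.186, 2.255, 0.0]
ft_force: [0.6, -1.7, -2.6]
grip_width: 0.0236
```

jog_arm --series '[{"linear": [-0.08, 0, 0], "turn": [0, 0, 0]}, {"linear": [-0.1, 0, 0], "turn": [0, 0, 0]}, {"linear": [-0.12, 0, 0], "turn": [0, 0, 0]}, {"linear": [-0.12, 0, 0], "turn": [0, 0, 0]}, {"linear": [-0.12, 0, 0], "turn": [0, 0, 0]}, {"linear": [-0.12, 0, 0], "turn": [0, 0, 0]}, {"linear": [-0.12, 0, 0], "turn": [0, 0, 0]}, {"linear": [-0.06, 0, 0], "turn": [0, 0, 0]}]'

```text
t: 22.9
position: [0.5045, -0.2544, 0.0522]
tcp_rot: [2.187, 2.252, 0.0]
ft_force: [-0.1, -0.1, -1.3]
grip_width: 0.0237
```

```bash
python3 look.py f -.4 .0426
```

```text
t 22.9 pos [ 0.5045 -0.2544  0.0522] q [-0.66  0.46  1.72 -0.    0.96 -0.69] w 0.0237 F [-0.1 -0.1 -1.3]
tool x,y world [-0.029  1.    -0.002] [1.    0.029 0.002]
shift now-axes [-0.0759 -0.0018  0.0384] in goal axes [-0.0759 -0.002   0.0383] turn [ 0.0005  0.0005 -0.0009]
cab frame TCP [-0.38101982 -0.00049369]
```

View pics/f_top.png

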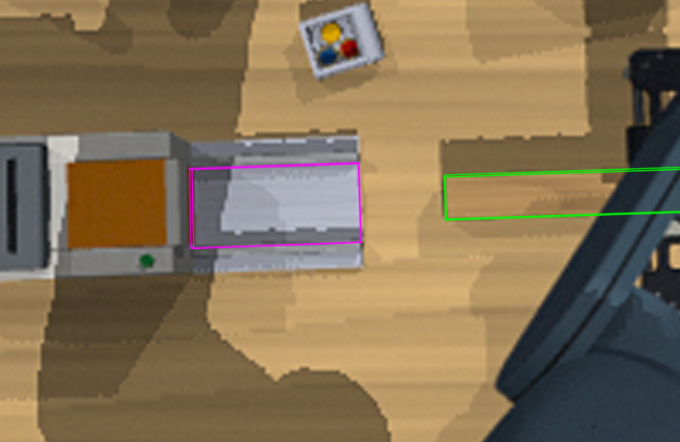

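View pics/f_side.png

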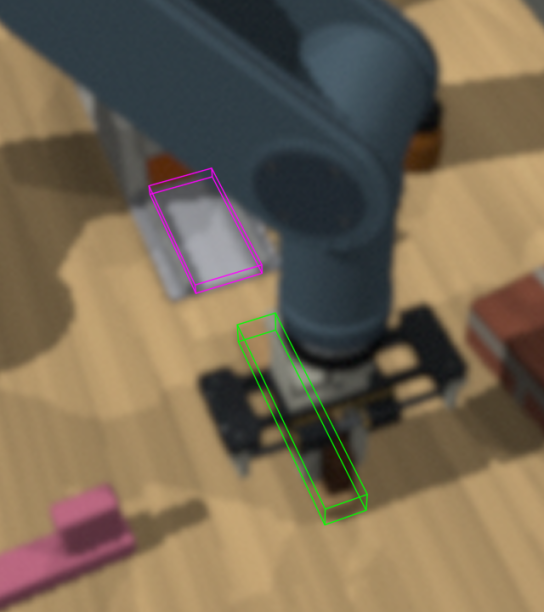

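The tray has gone from the deck and the pusher is clear of it over open bench. Lowering gently until it touches.

jog_arm --series '[{"linear": [0, 0, 0.01], "turn": [0, 0, 0]}, {"linear": [0, 0, 0.01], "turn": [0, 0, 0]}, {"linear": [0, 0, 0.008], "turn": [0, 0, 0]}, {"linear": [0, 0, 0.004], "turn": [0, 0, 0]}, {"linear": [0, 0, 0], "turn": [0, 0, 0]}, {"linear": [0, 0, 0], "turn": [0, 0, 0]}]'

```text
t: 23.6
position: [0.5044, -0.2504, 0.0437]
tcp_rot: [-2.185, -2.257, 0.0]
ft_force: [0.1, 0.2, -2.1]
grip_width: 0.0238
```

jog_arm --series '[{"linear": [0, 0, 0.003], "turn": [0, 0, 0]}, {"linear": [0, 0, 0.002], "turn": [0, 0, 0]}, {"linear": [0, 0, 0.001], "turn": [0, 0, 0]}, {"linear": [0, 0, 0], "turn": [0, 0, 0]}]'

```text
t: 24.0
position: [0.5044, -0.2508, 0.0426]
tcp_rot: [2.186, 2.256, 0.0]
ft_force: [-0.6, 1.4, 3.9]
grip_width: 0.0239
```

Touchdown at TCP z 0.0426, the same height as the pick. Releasing and lifting straight up.

jog_arm --series '[{"linear": [0, 0, 0], "turn": [0, 0, 0]}, {"linear": [0, 0, 0], "turn": [0, 0, 0]}, {"linear": [0, 0, 0], "turn": [0, 0, 0]}, {"linear": [0, 0, 0], "turn": [0, 0, 0]}, {"linear": [0, 0, 0], "turn": [0, 0, 0]}, {"linear": [0, 0, 0], "turn": [0, 0, 0]}, {"linear": [0, 0, 0], "turn": [0, 0, 0]}, {"linear": [0, 0, 0], "turn": [0, 0, 0]}]' --fingers 0

```text
t: 24.8
position: [0.5043, -0.2507, 0.0421]
tcp_rot: [-2.186, -2.256, 0.0]
ft_force: [-1.1, -0.7, 0.5]
grip_width: 0.0829
```

jog_arm --series '[{"linear": [0, 0, -0.05], "turn": [0, 0, 0]}, {"linear": [0, 0, -0.1], "turn": [0, 0, 0]}, {"linear": [0, 0, -0.15], "turn": [0, 0, 0]}, {"linear": [0, 0, -0.15], "turn": [0, 0, 0]}, {"linear": [0, 0, -0.1], "turn": [0, 0, 0]}, {"linear": [-0.19, 0, 0], "turn": [0, 0, 0]}, {"linear": [-0.19, 0, 0], "turn": [0, 0, 0]}, {"linear": [-0.19, 0, 0], "turn": [0, 0, 0]}]'

```text
t: 25.6
position: [0.5091, -0.3946, 0.1817]
tcp_rot: [2.183, 2.256, -0.0]
ft_force: [0.3, -0.1, 0.8]
grip_width: 0.0931
```

```bash
python3 - <<'E'
from h import *
s=env.observe(); print(s["t"],s["position"],s["ft_force"],s["grip_width"])
for n in("top","side"):
    im=eyes.snapshot(n); cv2.imwrite(f"pics/z_{n}.png",cv2.resize(im[:,:,::-1],(800,600),interpolation=cv2.INTER_CUBIC))
E
```

```text
25.6 [ 0.50910586 -0.39455124  0.18166483] [ 0.31339816 -0.09912583  0.77508857] 0.09310257567391422
```

View pics/z_top.png

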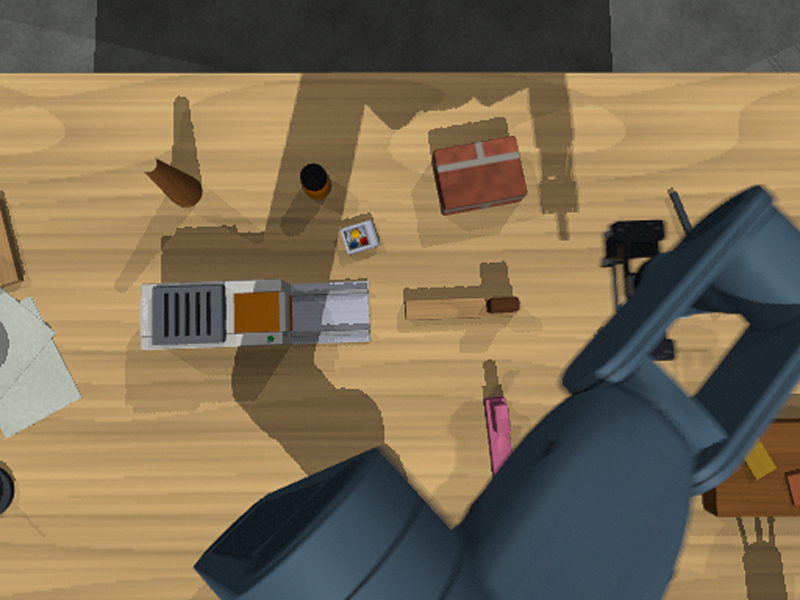

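View pics/z_side.png

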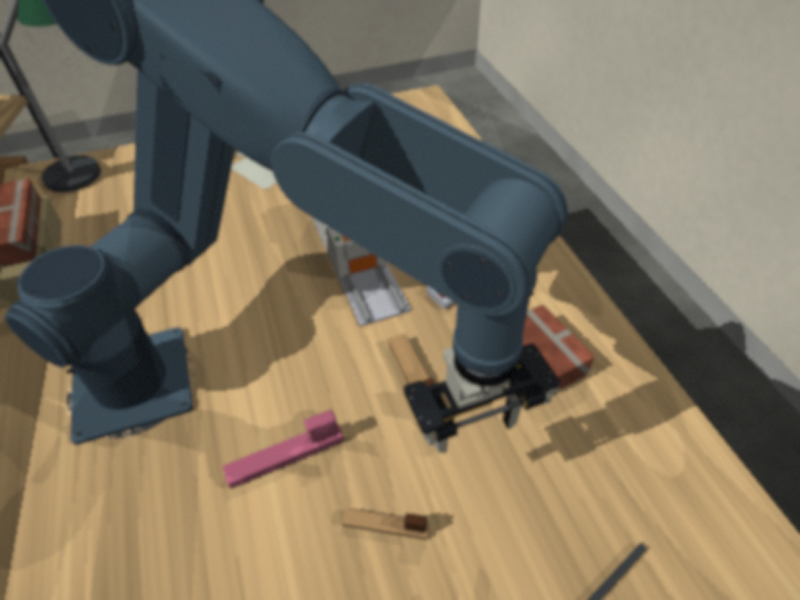

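The top picture shows the pusher lying flat at (460,305), off the deck, with the deck empty. The flap hangs orange in the gate in both pictures, at (362,262) in the side one, and the bystanders are where they were. I'll let it settle, then hand in.

jog_arm --series '[{"linear": [0, 0, 0], "turn": [0, 0, 0]}, {"linear": [0, 0, 0], "turn": [0, 0, 0]}, {"linear": [0, 0, 0], "turn": [0, 0, 0]}]'

```text
t: 26.0
position: [0.509, -0.3918, 0.1801]
tcp_rot: [-2.184, -2.258, -0.0]
ft_force: [0.7, 0.2, 0.4]
grip_width: 0.0929
```

```bash
python3 -c "
from plant import job_done; print(job_done())"
```

```text
the job is handed in; nothing more can be done
None
```

I pushed the tray through the flap and home against the start plate with the large brown pusher. I then drew the pusher out, stood it flat on the open bench and handed the job in at about 26 s.

- **Push:** sliding cost about 2–4 N. The plate was met with the tray's front near x = 168 mm, by my camera-fitted cabinet frame. I pressed at roughly 9–11 N by the wrist reading for about 1 s; the highest reading was 10.8 N.
- **Final pictures:** the deck is empty and the flap's orange face hangs in the gate as it did at the start. The pusher lies flat, clear of the deck. The mandrel, brick and jar look unmoved. The gripper is open and away from everything.
- **Not measured:** the flap angle was judged by eye only. The tray cannot be seen inside the cabinet, so its depth is inferred from the pusher's tip. The tray contact force was taken from the wrist reading, which has about 1 N of noise.
- **Failed or disagreed:** the first batch of moves was refused for a missing key and nothing moved. One position reading taken while the arm was still settling was 3–5 mm off; I corrected it before the pusher entered the rails.

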